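Close the adapter drawer, free the sagging guard bolt and hold the door ajar

ROBOT

A 6-joint arm with a two-finger parallel gripper is mounted at the origin on the work surface. World frame = base frame: x ahead of the robot, y to its left, z up, the work surface at z = 0. Lengths are in m, angles in rad, forces in N, time in s.
With the tool pointing down it reaches from about 0.275 to 0.875 m from the base axis. Payload 12.5 kg.
Tool frame: the origin (TCP) lies midway between the tips of the shut fingers; the grasp point (between the pads) lies 19 mm behind it; z points along the fingers, y is the line along which they close (so a half turn about z gives the same grasp; the last joint's range is limited). The gripper opens to 85 mm and grips with 20 to 120 N. Pads are 22 mm wide; open, the fingers measure 114 mm over their backs; the gripper's body (76 mm by 85 mm) begins 54 mm behind the grasp point. The pads swing forward as they close: fully open they stand 13 mm farther back than shut.
Start: joints at [1.163, 0.351, 1.652, -0, 1.139, -0.085], TCP at [0.174, 0.522, 0.231] pointing down, gripper open.
Joint ranges: [-2.75, 2.75], [-0.79, 2.1], [0.01, 2.65], [-1.57, 4.71], [0.07, 3.14], [-2.87, 2.87]. Speed limits (rad/s): [2.22, 2.22, 2.79, 3.14, 3.14, 3.14].

INTERFACE

Orientations are given as a unit quaternion [x, y, z, w].
In Python, from cell import r, get_image gives the robot as it stands (r), with the cameras as plain functions. Calls block until the motion is done:
- r.move_to(position, orientation): joint-space move of the TCP to a pose.
- r.move_linear(position, rot=None, vel=0.15): straight line of the TCP; rot=None keeps the orientation; vel is the mean speed in m/s.
- r.set_joints(angles): joint-space move.
- r.set_gripper(opening, squeeze=None): opening from 0.0 (shut) to 1.0 (fully open); squeeze is the grip in N (None keeps the last); returns when the fingers have stopped.
- r.sleep(seconds).
- r.inverse_kinematics(position, orientation): joint angles nearest the present ones, or None.
- r.get_obs(): the state.
- get_image(name): name is "scene" or "top" or "wrist"; returns a dict with "pixels" (480x640x3 uint8, red, green, blue), "fx", "fy", "cx", "cy" (pixels), "camera_from_world" (4x4, takes a point from world to camera coordinates); the wrist camera has in their place "mount" (4x4, takes a point from camera to tool coordinates, whose origin is the TCP and whose axes are the flange's). Camera axes: x right, y down, z forward; pixel columns grow to the right and rows downward; lengths in m; the calibration is good to about 2 mm. A picture is of the moment at which its call begins: read the wrist's pose just before it. There is no depth.
A pose or a line that the arm cannot do raises r.PlanningError and nothing moves.
- r.hand_in(): hands the job in; it is judged then, once.
The state is a dict: "t": time; "q": joint angles; "qvel": joint speeds; "effort": joint torques, N m; "tool_pos": TCP position; "ee_rot": TCP orientation; "contact_force": force on the tool from outside, world axes, zero at the start; "torque": the same for the moment, N m; "opening": opening from 0.0 (shut) to 1.0 (fully open); "finger_force": force on a finger pad.
Only numpy, scipy, OpenCV 4.12 (cv2) and the standard library are available. Lean on these libraries where they do the work, as an engineer would, in place of code of your own. Each camera call takes 0.05 s, during which the arm holds its last target. There are 200 camera calls.

TASK

The adapter drawer under the pressure-test booth's guard door has been left out: first push it fully home until its catch seats, without slamming it. Then draw the guard door's barrel bolt; it sags and its nose catches behind the keeper's bent lip, so lift it over the lip as you pull instead of forcing it. Swing the door about a hand's width ajar (some 9 cm at its free edge) against its closing spring and finish still holding it there, so that I can reach in to the gauge; leave everything else on the bench where it is.

Things in the scene. Friction and masses are not known exactly. Their poses are not given: they have to be found in the camera images.
- booth: fixed guard booth: white plinth 260 (x) x 400 (y) x 95 mm high with a drawer in it; on its deck aluminium posts up to 310 mm, clear side shields, open top and back, a gauge on its stand. Origin: bottom centre of the plinth's front face, at table level; x points into the booth (away from the robot), y left, z up. The guard door's shut front face is 80 mm behind the plinth front
- drawer_front (a point): centre of the outer face of the plinth's drawer front: white panel 320 mm wide, from 10 to 86 mm above the table, recessed flat pull, nothing stands proud of it. Moves with the drawer; home, it is 16 mm in front of the plinth face (z 48 mm)
- drawer (a joint): how far the drawer stands open, m: 0 = home on its stop, grows to 0.16 along the booth's -x. About 1 kg, runs with 1 to 2 N. Over the last 12 mm it is pushed over a spring roller catch (about 7 N at 12 to 7 mm open), which from about 4 mm on draws it to 0 and keeps it there; short of that it stays out
- door_leaf: guard door carrying the bolt: aluminium frame round a clear panel, 300 mm wide, from 100 to 300 mm above the table, 22 mm thick. Origin: on its upright hinge axis (left edge) at table level; shut, it lies at (76, 154, 0) mm in the booth frame with the same axes; these turn with the door. Free edge 304 mm from the hinge axis, to the door's -y
- door (a joint): door angle, rad: 0 = shut, grows as the free (right) edge swings out towards the robot, clockwise seen from above; 0.3 is about 90 mm at the free edge; stop at 1.4. A spring closes it: about 4 N at the bolt's knob holds it ajar; let go, it shuts
- knob (a point): middle of the bolt's knob: plain steel cylinder 16 mm thick, 44 mm long, sticking out level from the bolt towards the robot (along the door's -x), with a 21 mm end flange. The point is 45 mm in front of the bolt rod, 59 mm in front of the door's face, about 241 mm above the table at rest, free above and to both sides: pinch it from above, a finger on its left and right
- bolt_slide (a joint): how far the barrel bolt is drawn, m: about 0 = shot into the keeper, grows to 0.05 as it slides along the door's +y (to the left); about 2 N of friction, stays where left. The nose is well clear of the keeper from 0.027 on
- bolt_lift (a joint): how far the nose is raised, rad: 0 = sagged (it falls back by its weight), 0.13 = end of its slack. The rod (12 mm thick, 150 mm long) pivots at its rear end, 75 mm left of the knob. Raised 0.06 or more (knob 4.5 mm up; 10 mm is the most) its tooth passes over the keeper's lip; sagged, it draws only 4 mm and jams. Drawn past 0.02 it may sag again
- keeper: fixed steel keeper on the booth's right front post: a strap loop, y -173 to -191 mm, z 209 to 279 mm in the booth frame, 27 mm proud of the post; its lower edge on the door side is bent up into a lip 6 mm thick (y -166 to -173), top at z 232 mm. The tooth (8 mm deep, 9 mm long) under the bolt's nose hooks behind that lip. Origin: that of the booth
- spare_gauge: bystander: spare pressure gauge lying on its back, steel case 100 mm across, 36 mm high, brass stem 35 mm; origin under the case's centre
- stapler: bystander: grey stapler, 140 x 36 x 50 mm; origin under its centre
- phone: bystander: black phone lying flat, 150 x 72 x 9 mm; origin under its centre
- wrench: bystander: open steel wrench lying flat, about 180 mm long along its x; origin under its middle
- adapter: bystander: brass hex adapter, 32 mm across, 42 mm high; origin under its centre
- seal_tape: bystander: roll of white sealing tape lying flat, 54 mm across, 16 mm high; origin under its centre
- hex_plug: bystander: steel hex plug, 28 mm across, 28 mm high, standing on the booth's deck behind the door; origin under its centre
- notepad: bystander: notepad lying flat, 150 x 105 x 14 mm; origin under its centre

How it is judged:
By the outcome, as a careful person would: the job done as asked, in the order asked, and still so for the second after the job is handed in, while the arm keeps its last pose, push and grip.
It also fails if it takes over 54 s, if anything falls off the work surface, if the arm or the gripper's body presses on something with over 40 N, if the wrist force passes 120 N, or if a joint passes its speed limit or range.

## Working session

There is one attempt and no reset: what is moved stays moved. The work goes in short steps, each a Python script; the robot and the scene stay as the last script left them, time stands still between calls to the robot, and variables do not carry over. Pictures are saved under pics/ and viewed, at most 10 in all, crops included, and the job is handed in when it is done.

```bash
ls; mkdir -p pics
python3 - <<'E'
from cell import r, get_image
import cv2,numpy as np
np.set_printoptions(precision=4,suppress=True)
for n in ("scene","top"):
    im=get_image(n); cv2.imwrite(f"pics/{n}0.png",im["pixels"][:,:,::-1])
    print(n,im["fx"],im["fy"],im["cx"],im["cy"]);print(np.array(im["camera_from_world"]))
o=r.get_obs();print(o)
E
```

```text
cell.py
pics
scene 536.6127110125024 536.6127110125024 327.1624645756046 241.43706185524832
[[ 0.8993  0.4371 -0.0109 -0.4948]
 [ 0.3753 -0.7843 -0.494  -0.176 ]
 [-0.2245  0.4402 -0.8694  1.4091]
 [ 0.      0.      0.      1.    ]]
top 595.4519538318384 595.4519538318384 328.5956981593115 238.24442340827616
[[ 0.0207 -0.9998  0.0062 -0.0485]
 [-0.981  -0.0215 -0.1926  0.5821]
 [ 0.1927 -0.0021 -0.9813  1.6507]
 [ 0.      0.      0.      1.    ]]
{'t': 0.1, 'q': array([ 1.1634,  0.3512,  1.6523,  0.    ,  1.1391, -0.0846]), 'qvel': array([-0.0019, -0.001 , -0.0028,  0.0012, -0.0007, -0.001 ]), 'effort': array([  0.0016, -50.6841, -29.1876,  -0.    ,   0.0027,   0.    ]), 'tool_pos': array([0.1743, 0.5213, 0.2308]), 'ee_rot': array([ 0.1607,  0.987 , -0.0005, -0.0001]), 'contact_force': array([0.5811, 0.9856, 0.6857]), 'torque': array([ 0.0039,  0.057 , -0.0108]), 'finger_force': 0.0, 'opening': 1.0005290354038139}
```

View pics/scene0.png

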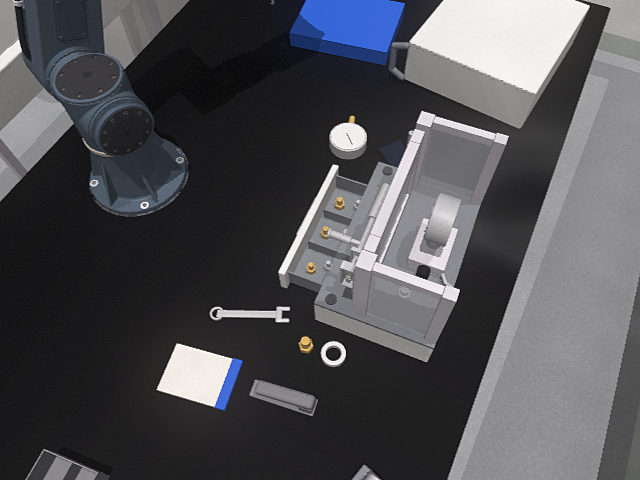

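View pics/top0.png

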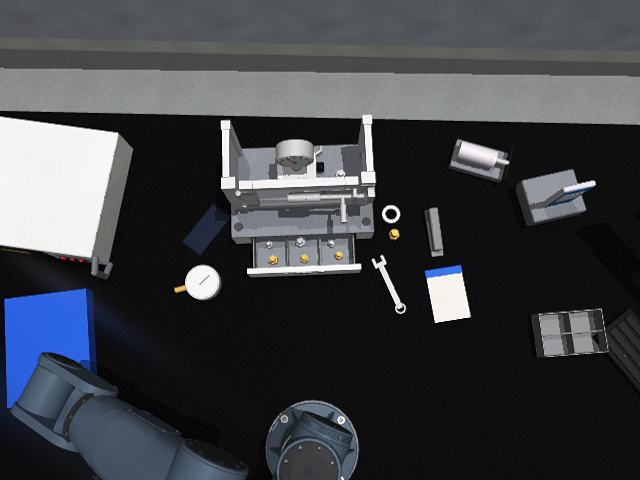

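The top view shows the booth at about columns 222–375, the drawer front at (248–360, 270) and the knob at (344, 210). The wrench, adapter and tape are to the right, and the gauge and phone to the left. I'll zoom in to measure.

Run:
```python
import cv2
a=cv2.imread("pics/top0.png")[110:290,215:385]; cv2.imwrite("pics/topc.png",cv2.resize(a,None,fx=3.3,fy=3.3,interpolation=cv2.INTER_CUBIC))
a=cv2.imread("pics/scene0.png")[100:370,270:520]; cv2.imwrite("pics/scenec.png",cv2.resize(a,None,fx=2.2,fy=2.2,interpolation=cv2.INTER_CUBIC))
```

```text
(no output)
```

View pics/topc.png

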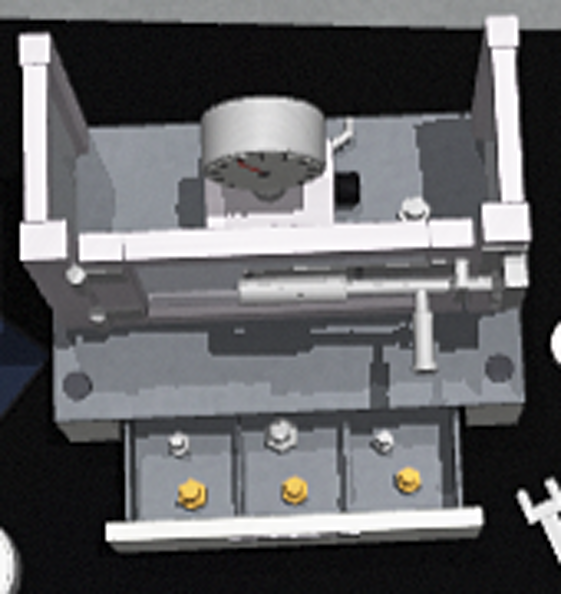

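View pics/scenec.png

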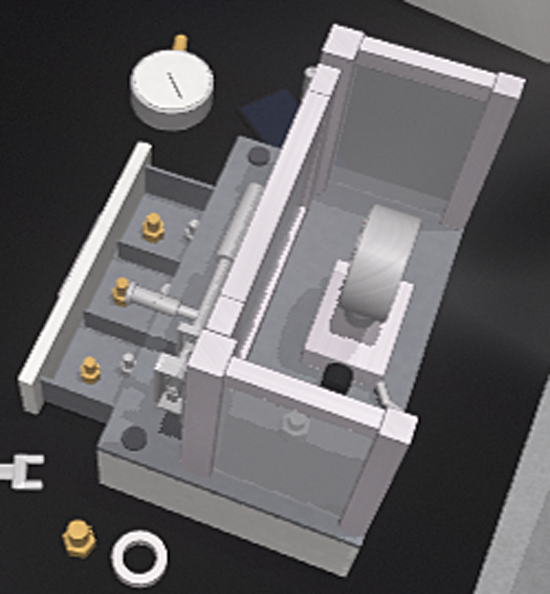

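The crops give clean corners for the plinth's front-top edge, the drawer's top edge, the door's top edge and the knob. I'll fit the booth pose to these from both cameras.

```bash
cat > fit.py <<'E'
from cell import r, get_image
import numpy as np
from scipy.optimize import least_squares
np.set_printoptions(precision=4,suppress=True)
C={n:get_image(n) for n in("top","scene")}
def proj(n,p):
    c=C[n];q=(np.array(c["camera_from_world"])@np.append(p,1))[:3]
    return np.array([c["fx"]*q[0]/q[2]+c["cx"],c["fy"]*q[1]/q[2]+c["cy"]])
T=lambda u,v:("top",np.array([215+u/3.3,110+v/3.3])-.35)
S=lambda u,v:("scene",np.array([270+u/2.2,100+v/2.2])-.27)
B=lambda x,y,z:lambda d:np.array([x,y,z])
D=lambda y,z:lambda d:np.array([-.016-d,y,z])
obs=[(T(55,421),B(0,.2,.095)),(T(523,403),B(0,-.2,.095)),(S(99,454),B(0,-.2,.095)),(S(349,543),B(.26,-.2,.095)),(S(238,138),B(0,.2,.095)),
(S(99,483),B(0,-.2,0.08)) and (T(107,538),D(.16,.086)),(T(482,522),D(-.16,.086)),(S(22,378),D(-.16,.086)),(S(137,146),D(.16,.086)),
(T(473,246),B(.08,-.15,.3)),(T(80,261),B(.08,.15,.3)),
(T(425,372),B(.08-.014-.067,None,.241-.0105)) ]
def pt(p,f):
    x,y,a,d,ky=p; q=f(d)
    if q[1] is None: q[1]=ky
    q=q.astype(float);c,s=np.cos(a),np.sin(a)
    return np.array([x+c*q[0]-s*q[1],y+s*q[0]+c*q[1],q[2]])
res=lambda p:np.concatenate([proj(n,pt(p,f))-uv for (n,uv),f in obs])
s=least_squares(res,[.6,0,0,.08,-.08],loss="soft_l1")
print("x y yaw drawer knob_y",s.x);print(res(s.x).reshape(-1,2))
x,y,a,d,ky=s.x
for nm,q in dict(knob=(.021,ky,.241),front=(-.016-d,0,.048),hinge=(.076,.154,0)).items(): print(nm,pt(s.x,lambda d:np.array(q)))
E
python3 fit.py
```

```text
x y yaw drawer knob_y [ 0.5852  0.0373  0.0647  0.0843 -0.1106]
[[-0.153   0.0432]
 [ 0.5848 -0.4768]
 [-1.3932 -2.9761]
 [ 5.0232  1.7139]
 [-0.3399 -0.9333]
 [-0.568  -0.0631]
 [ 0.5542 -0.1251]
 [-1.5768  1.4124]
 [ 1.0701 -2.267 ]
 [ 0.4897 -0.1628]
 [-0.7298  0.1928]
 [ 0.0017  0.0418]]
knob [ 0.6133 -0.0717  0.241 ]
front [0.4851 0.0308 0.048 ]
hinge [0.6511 0.1959 0.    ]
```

The fit is good: the top-view residuals are under 0.8 px. The booth is at (0.585, 0.037) with yaw 0.065, the drawer is about 84 mm open, and the knob is near (0.613, −0.072). Next I'll push the drawer with closed fingers, checking force as I go.

```bash
cat > h.py <<'E'
from cell import r, get_image
import numpy as np
np.set_printoptions(precision=3,suppress=True)
BX,BY,A=.5852,.0373,.0647
def w(x,y,z):
    c,s=np.cos(A),np.sin(A); return np.array([BX+c*x-s*y,BY+s*x+c*y,z])
def quat(th=0):  # tool down, closing line along door's y, door opened by th
    p=A+np.pi-th; return np.array([np.cos(p/2),np.sin(p/2),0,0])
def bf():  # force in booth axes
    f=r.get_obs()["contact_force"];c,s=np.cos(A),np.sin(A); return np.array([c*f[0]+s*f[1],-s*f[0]+c*f[1],f[2]])
E
python3 - <<'E'
from h import *
r.set_gripper(0.0,40)
r.move_to(w(-.16,0,.2),quat()); r.move_linear(w(-.16,0,.04),vel=.2)
f0=bf(); print(r.get_obs()["t"],r.get_obs()["tool_pos"],f0)
x=-.16;log=[];touch=None
while x<0:
    d=0.01 if x<-.055 else .002
    x+=d; r.move_linear(w(x,0,.04),vel=.05 if d>.005 else .02)
    f=(bf()-f0)[0]; log.append((x,f))
    if f<-15: break
print(np.array(log)); o=r.get_obs();print(o["t"],o["tool_pos"])
E
```

```text
3.9167 [0.426 0.027 0.041] [-0.182  0.181 -0.059]
[[ -0.15    0.201]
 [ -0.14   -0.71 ]
 [ -0.13    0.297]
 [ -0.12   -0.071]
 [ -0.11   -0.042]
 [ -0.1    -0.27 ]
 [ -0.09   -0.085]
 [ -0.08    0.135]
 [ -0.07   -0.122]
 [ -0.06    0.609]
 [ -0.05   -0.572]
 [ -0.048  -0.513]
 [ -0.046  -0.053]
 [ -0.044   0.322]
 [ -0.042   0.513]
 [ -0.04   -4.878]
 [ -0.038  -3.943]
 [ -0.036  -3.655]
 [ -0.034  -0.305]
 [ -0.032   0.555]
 [ -0.03   -1.03 ]
 [ -0.028  -9.04 ]
 [ -0.026 -17.586]]
10.7667 [0.555 0.036 0.039]
```

The push shows the catch hump (about 5 N), then a free draw-in, then the stop at TCP x = −0.027. That matches "home" (−16 mm minus 11 mm finger half-width). Now I'll retreat and look at the knob with the wrist camera.

Run:
```python
from h import *
import cv2
r.move_linear(w(-.08,0,.04),vel=.1); r.move_linear(w(-.08,-.05,.33),vel=.3); r.set_gripper(.6)
r.move_to(w(.018,-.11,.33),quat()); r.sleep(.2)
o=r.get_obs(); im=get_image("wrist"); cv2.imwrite("pics/w1.png",im["pixels"][:,:,::-1])
print(o["t"],o["tool_pos"],o["ee_rot"],o["opening"],im["fx"],im["fy"],im["cx"],im["cy"]);print(np.array(im["mount"]))
from scipy.spatial.transform import Rotation as R
R0=R.from_quat(o["ee_rot"]).as_matrix();M=np.array(im["mount"])
for nm,p in dict(knob=w(.021,-.1106,.249),tip=w(-.001,-.1106,.2515),corner=w(0,-.2,.095)).items():
    q=M[:3,:3].T@(R0.T@(p-o["tool_pos"])-M[:3,3]); print(nm,im["fx"]*q[0]/q[2]+im["cx"],im["fy"]*q[1]/q[2]+im["cy"])
```

```text
13.8667 [ 0.61  -0.071  0.331] [-0.033  0.999 -0.     0.   ] 0.5982710410667339 335.3612251502363 335.3612251502363 319.4803468299925 242.6835690337398
[[-0.001 -0.954 -0.301  0.078]
 [ 1.    -0.    -0.001 -0.001]
 [ 0.001 -0.301  0.954 -0.141]
 [ 0.     0.     0.     1.   ]]
knob 319.5005872623832 257.2879572128405
tip 319.4927702538182 228.10497068708798
corner 240.17519722637564 192.82852621091945
```

View pics/w1.png

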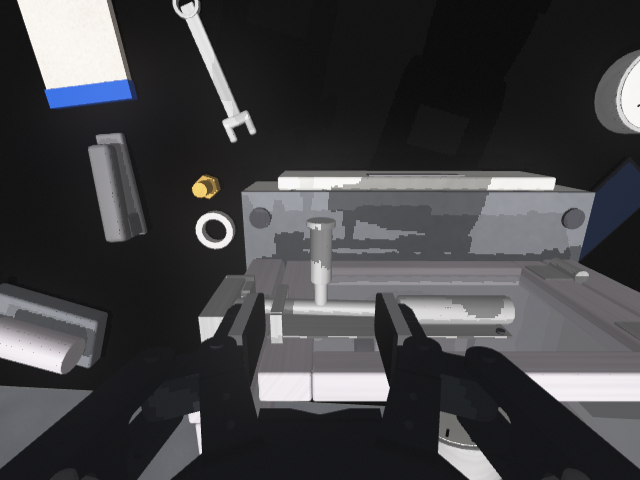

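The wrist view shows the knob at column 320, rows 218–285, within 2 px of the prediction, and centred between the fingers (columns 262 and 378). The drawer is home. Descend, grip and lift.

Run:
```python
from h import *
f0=bf()
r.move_linear(w(.018,-.1106,.222),vel=.08); print("down",bf()-f0)
r.set_gripper(0.0,35); o=r.get_obs(); print(o["t"],"open mm",o["opening"]*85,o["finger_force"],bf()-f0)
log=[]
for dz in (.0025,.005,.007):
    r.move_linear(w(.018,-.1106,.222+dz),vel=.02); log.append((dz,*(bf()-f0)))
print(np.array(log))
```

```text
down [ 0.502 -0.182  0.039]
15.825 open mm 14.4769260678629 34.03316795825958 [-2.178  0.45   1.802]
[[ 0.003  1.214  0.686 -3.563]
 [ 0.005 -0.291 -0.072 -4.939]
 [ 0.007  0.177  1.001 -5.024]]
```

The lift carries only the bolt's weight (about 5 N), with no hard stop. Draw it now, watching the force.

Run:
```python
from h import *
log=[];y=0
for y in (.002,.004,.006,.009,.012,.016,.02,.025,.03,.036):
    r.move_linear(w(.018,-.1106+y,.229),vel=.04); f=bf(); log.append((y,*f))
    if np.linalg.norm(f)>18: print("STOP"); break
print(np.array(log)); o=r.get_obs();print(o["t"],o["tool_pos"],o["opening"]*85)
```

```text
[[ 0.002 -0.344 -0.422 -5.262]
 [ 0.004 -0.329 -1.314 -5.653]
 [ 0.006 -1.2    0.29  -5.413]
 [ 0.009 -0.183 -0.022 -5.723]
 [ 0.012 -0.929  0.873 -5.386]
 [ 0.016 -0.118  1.069 -6.486]
 [ 0.02  -0.274  1.35  -6.147]
 [ 0.025  0.399  1.285 -4.341]
 [ 0.03  -0.646  2.064 -5.454]
 [ 0.036 -0.225  1.619 -5.654]]
19.225 [ 0.608 -0.036  0.229] 14.811570118700104
```

Run:
```python
from h import *
import cv2
r.sleep(.2);print(bf()); a=get_image("wrist")["pixels"][:,:,::-1]; b=get_image("top")["pixels"][110:290,215:385,::-1]
b=cv2.resize(b,None,fx=2.66,fy=2.66,interpolation=cv2.INTER_CUBIC); a=a[150:420,150:480]
a=cv2.resize(a,None,fx=1,fy=1);o=np.zeros((480,790,3),np.uint8);o[:270,:330]=a;o[:b.shape[0],335:335+b.shape[1]]=b[:480];cv2.imwrite("pics/p2.png",o)
```

```text
[-0.518  2.449 -5.91 ]
```

View pics/p2.png

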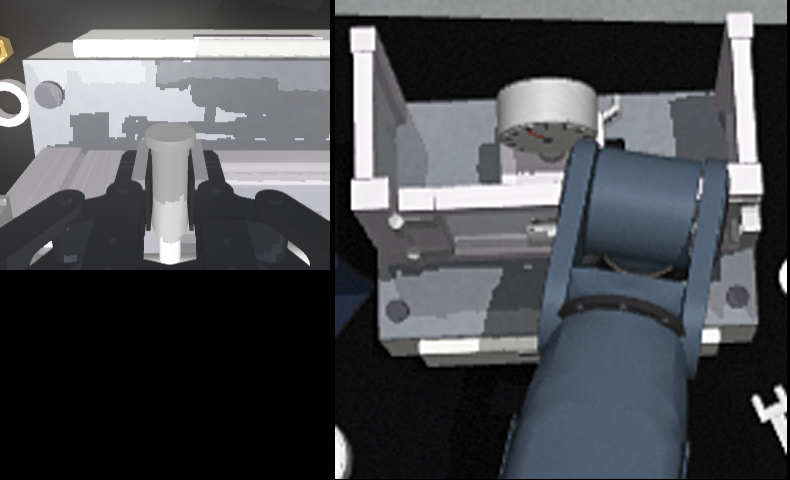

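The knob is pinched between the pads and has moved with the gripper, and the drawer is flush. Now swing the door along its arc, turning the tool with it.

Run:
```python
from h import *
import cv2
px,py=.018-.076,-.1106+.036-.154
log=[]
for th in np.arange(.03,.301,.03):
    c,s=np.cos(th),np.sin(th)
    r.move_linear(w(.076+c*px+s*py,.154-s*px+c*py,.229),rot=quat(th),vel=.04)
    f=bf(); log.append((th,*f))
    if np.linalg.norm(f)>22: print("STOP"); break
print(np.array(log)); r.sleep(.3); o=r.get_obs();print(o["t"],o["tool_pos"],o["opening"]*85,o["finger_force"],bf())
for n in ("wrist","top","scene"): cv2.imwrite(f"pics/{n}9.png",get_image(n)["pixels"][:,:,::-1])
a=cv2.imread("pics/wrist9.png")[130:430,150:520];b=cv2.imread("pics/top9.png")[100:300,200:415];d=cv2.imread("pics/scene9.png")[90:370,200:520]
o=np.zeros((600,800,3),np.uint8);o[:300,:370]=a;o[300:580,:320]=d;o[:400,370:800]=cv2.resize(b,(430,400));cv2.imwrite("pics/p3.png",o)
```

```text
[[ 0.03   2.805  0.249 -6.624]
 [ 0.06   3.309 -0.938 -5.831]
 [ 0.09   3.45  -1.188 -5.863]
 [ 0.12   2.655 -0.945 -5.918]
 [ 0.15   2.794 -1.366 -6.207]
 [ 0.18   2.572 -1.327 -7.365]
 [ 0.21   2.54  -1.595 -5.835]
 [ 0.24   1.904 -1.755 -5.107]
 [ 0.27   2.872 -1.598 -5.718]
 [ 0.3    3.651 -2.248 -5.164]]
23.075 [ 0.542 -0.013  0.229] 14.705784737200888 34.423550963401794 [ 2.922 -1.617 -5.878]
```

View pics/p3.png

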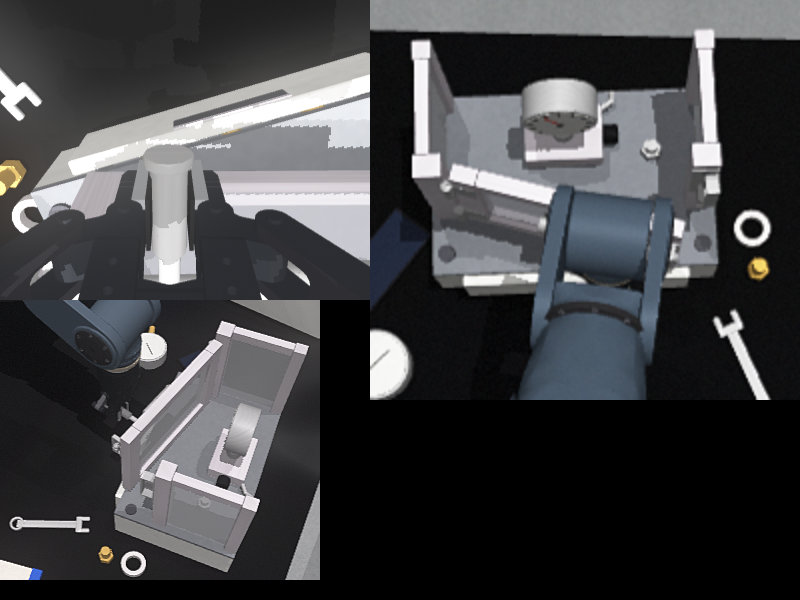

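The door is ajar by about 0.3 rad with the knob still pinched. A brass speck near the drawer front at (230,130) needs a closer look, to be sure the drawer is still home.

Run:
```python
import cv2,numpy as np
from h import *
from scipy.spatial.transform import Rotation as R
img=cv2.imread("pics/wrist9.png"); o=r.get_obs(); im=get_image("wrist");M=np.array(im["mount"]);R0=R.from_quat(o["ee_rot"]).as_matrix()
def pr(p):
    q=M[:3,:3].T@(R0.T@(p-o["tool_pos"])-M[:3,3]); return (im["fx"]*q[0]/q[2]+im["cx"],im["fy"]*q[1]/q[2]+im["cy"])
k=3
a=cv2.resize(img[150:340,180:445],None,fx=k,fy=k,interpolation=cv2.INTER_CUBIC)
for d,col in ((0,(0,255,0)),(.02,(0,0,255))):   # expected drawer-front top edge: home green, 20 mm out red
    P=[tuple(int(round((u-v)*k)) for u,v in zip(pr(w(-.016-d,y,.086)),(180,150))) for y in (-.16,.16)]
    cv2.line(a,P[0],P[1],col,1)
cv2.imwrite("pics/p4.png",a)
```

```text
(no output)
```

View pics/p4.png

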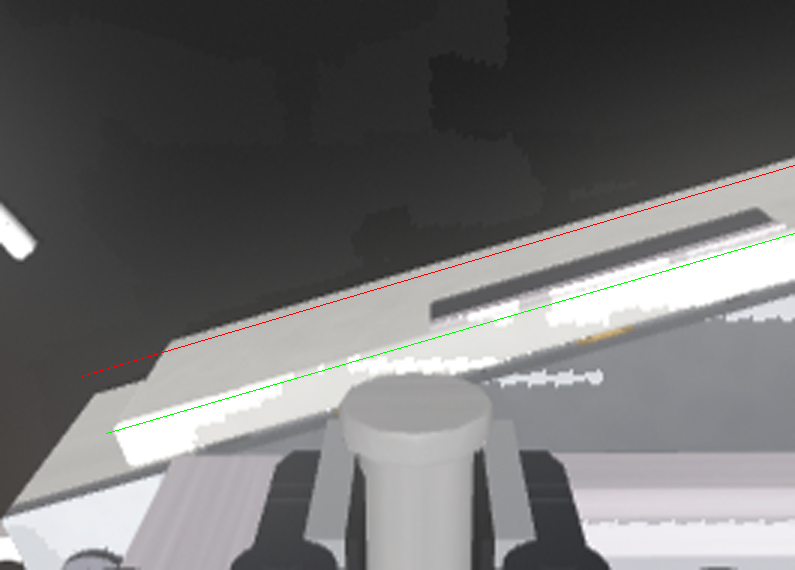

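The drawer front's top edge lies on the "home" line (green), so the drawer is seated. The speck is only a glimpse through the gap behind the panel. Bolt drawn, door held: handing in.

```bash
python3 -c "
from cell import r, get_image
print(r.hand_in())"
```

```text
the job is handed in; nothing more can be done
None
```

The drawer is pushed home on its catch, the bolt was lifted over the lip and drawn about 36 mm, and the arm is holding the door about 9 cm ajar; the job is handed in, at roughly 23 s of the 54 s allowed, but no verdict came back.

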